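# Take the spent bayonet strainer out of its filter head

### The arm

A 6-joint arm with a two-finger parallel gripper is mounted at the origin on a cart in front of the work surface, level with it; the furniture and walls round the work are solid. World frame = base frame: x ahead of the robot, y to its left, z up, the work surface at z = 0. Lengths are in m, angles in rad, forces in N, time in s.
With the tool pointing down it reaches from about 0.275 to 0.975 m from the base axis. Payload 8.4 kg.
Tool frame: the origin (TCP) lies between the finger pads, 19 mm behind the fingertips; this is the grasp point; z points along the fingers, x is the direction in which the jaws open and shut, and the axes are right-handed (so a half turn about z gives the same grasp; the last joint's range is limited). The gripper opens to 92 mm and grips with 3 to 60 N. Pads are 20 mm wide; open, the fingers measure 128 mm over their backs; the gripper's body (75 mm by 189 mm) begins 69 mm behind the grasp point.
Start: joints at [-0.002, 0.353, 1.633, -0, 1.155, -0.002], TCP at [0.625, -0, 0.233] pointing down, gripper open.
Joint ranges: [-2.63, 2.63], [-0.92, 2.1], [0.06, 2.66], [-1.3, 4.44], [0, 2.69], [-3.02, 3.02]. Speed limits (rad/s): [2.22, 2.22, 2.79, 3.14, 3.14, 3.14].

### API

Orientations are given as a rotation vector (axis times angle).
In Python, from cell import * gives the robot as it stands.
- The arm moves only by the tool step_arm, never from a script. Its argument "motion" is text: rows parted by semicolons, each of 6 numbers parted by spaces: the shift along the tool's x, y, z in cm, then the turn, a rotation vector about the tool's x, y, z in degrees. A call has 1 to 20 rows; each row shifts and turns the commanded pose from where the row before left it, along the tool's axes as they then stand; what a row does not reach is not made up. A row lasts 1/10 s, in which the tool goes at most 50 mm and 8.59 degrees, less where a joint would pass 70% of its speed; a pose out of reach is approached as far as the arm can. A call with a gripper value outside its range is refused whole. "gripper" is the finger opening in cm, from 0 to 9.19, set as the call begins (left out, the last holds). The fingers move at their own pace and stop on an object; "newtons" is the grip in N (left out, the last holds). Time passes only in rows, so rows that do not move let the fingers close. It gives the time, the measured TCP pose, the force and the opening at its end, in the units of the state.
- get_obs(): the state, without advancing time (a new reading comes with each control period).
- snapshot(name): name is "scene" or "side" or "wrist"; returns a dict with "color" (420x560x3 uint8, red, green, blue), "mtx" (3x3 intrinsics, pixels), "extrinsics" (4x4, takes a point from world to camera coordinates). Camera axes: x right, y up, looking along -z (the intrinsics and any distortion apply to the point x, -y, -z); pixel columns grow to the right and rows downward; lengths in m; the calibration is good to about 2 mm. The wrist camera is an equidistant fisheye: a pixel r from the principal point sees the ray r / f radians off the axis. A picture is of the moment at which its call begins. There is no depth.
- finish_job(): hands the job in, once; it reports no verdict.
The state is a dict: "time": time; "qpos": joint angles; "joint_vel": joint speeds; "joint_torque": joint torques, N m; "position": TCP position; "tool_rot": TCP orientation; "wrist_force": force on the tool from outside, world axes, zero at the start; "wrist_torque": the same for the moment, N m; "gripper_width": opening from 0.0 (shut) to 1.0 (fully open).
Only numpy, scipy, OpenCV 4.12 (cv2) and the standard library are available. Lean on these libraries where they do the work, as an engineer would, in place of code of your own. Each camera call takes 0.05 s, during which the arm holds its last target. There are 200 camera calls.

### The job

The strainer with the red cap is spent: turn its grip bar anticlockwise to the green marks so that its bayonet lugs come free, lift it straight out of its filter head and stand it gently upright in the grey drip tray, then let go. Leave the blue-capped strainer locked as it is, and do not disturb the dye bottle, the tape roll and the spanner lying about.

Things in the scene. Friction and masses are not known exactly. Their poses are not given: they have to be found in the camera images.
- red_strainer: strainer with a red cap (the spent one): steel cylinder 43 mm across, flat foot, 50 long; on it a round red cap 66 across, 6 thick, then a straight red grip bar 56 long x 14 wide x 34 high (top 90 mm above the foot). Origin: centre of the foot's underside; z up; x along the bar (white line on it). 0.25 kg
- red_strainer_grip (a point): point on the red strainer's axis in the grip bar, 78 mm above its foot (22 mm above the cap's top face): the height for the TCP to grip the bar
- blue_strainer: strainer with a blue cap (stays): steel cylinder 43 mm across, flat foot, 50 long; on it a round blue cap 66 across, 6 thick, then a straight blue grip bar 56 long x 14 wide x 34 high (top 90 mm above the foot). Origin: centre of the foot's underside; z up; x along the bar (white line on it). 0.25 kg
- blue_strainer_rim (a point): point on the edge of the blue cap, at one end of its grip bar (33 mm from the axis)
- head_red: fixed round aluminium filter head holding the red strainer: 84 mm across, 65 high, on a 104 mm foot plate; port stubs on its two y sides reach 58 mm from the axis. Origin: centre of its underside, z up. Seated strainer: same axis, its origin 15 mm above this one, cap lying on the head's top. Lug slots (for lifting out) along +x and -x, green dots there on the rim
- head_blue: fixed round aluminium filter head holding the blue strainer: 84 mm across, 65 high, on a 104 mm foot plate; port stubs on its two y sides reach 58 mm from the axis. Origin: centre of its underside, z up. Seated strainer: same axis, its origin 15 mm above this one, cap lying on the head's top. Lug slots (for lifting out) along +x and -x, green dots there on the rim
- red_strainer_lug (a point): tip of one of the red strainer's two bayonet lugs (9 mm wide, along its +x and -x, tips 31.5 mm from its axis, 7 to 12 mm below the cap's underside, hidden in the head)
- head_red_slot (a point): slot in the red strainer's head at its top face, on +x, 31 mm from the axis (green dot outside it; another across from it). The strainer lifts out when its bar lies along the two slots, within 0.12 rad. At the start the bar is 0.95 to 1.35 rad clockwise of this, seen from above, near the yellow dots; turned anticlockwise it meets a stop about 0.15 rad after the slots
- tray: fixed grey open drip tray, 150 (x) x 130 (y) mm outside, 20 mm high, walls 4 mm, floor 4 to 5 mm thick. Origin: centre of its underside, z up
- tray_in (a point): centre of the tray's inner floor, on its surface
- dye_bottle: blue squeeze bottle, 40 mm across, 95 mm high, standing; origin at the centre of its underside. Bystander
- tape_roll: black roll of tape, 61 mm across, 19 mm high, lying flat; origin at the centre of its underside. Bystander
- spanner: small steel spanner, 125 x 27 x 7 mm, lying flat; origin under its middle, y along its length. Bystander
Things that resemble listed ones, but are neither listed nor needed, are in the scene too. What is shaped like the red_strainer but brown is not meant.

How it is judged:
By the outcome, as a careful person would: the job done as asked, in the order asked, and still so for the second after the job is handed in, with the robot touching nothing.
It also fails if it takes over 45 s, if anything falls off the work surface, if the arm or the gripper's body presses on something with over 40 N, if the wrist force passes 120 N, or if a joint passes its speed limit or range.

## Working session

There is one attempt and no reset: what is moved stays moved. The work goes in short steps, Python scripts to look and compute and a tool call to move; the robot and the scene stay as the last step left them, time stands still between calls to the robot, and variables do not carry over. Pictures are saved under pics/ and viewed, about 8 in all and at most 12, crops included, and the job is handed in when it is done.

Besides the shell and the picture viewer there is one more tool, called after "Emit:" as name(argument=value, ...) on one line, values as JSON. step_arm: Moves the arm, as the interface text tells. Its arguments: {"type":"object","properties":{"motion":{"type":"string"},"gripper":{"type":"number"},"newtons":{"type":"number"}},"required":["motion"]}

```bash
mkdir -p pics; cat > h.py <<'E'
from cell import *
import numpy as np, cv2
from scipy.spatial.transform import Rotation as R
def ray(s,px,fish=False):
    K=np.array(s["mtx"]);E=np.array(s["extrinsics"])
    x=(px[0]-K[0,2])/K[0,0];y=(px[1]-K[1,2])/K[1,1]
    if fish:
        r=np.hypot(x,y);k=np.sin(r)/r if r>1e-9 else 1;d=np.array([x*k,-y*k,-np.cos(r)])
    else: d=np.array([x,-y,-1.])
    Rm=E[:3,:3];return -Rm.T@E[:3,3],Rm.T@d
def onz(s,px,z,fish=False):
    o,d=ray(s,px,fish);return o+d*(z-o[2])/d[2]
def save(s,n): cv2.imwrite(f"pics/{n}.png",s["color"][:,:,::-1])
E
python3 - <<'E'
from h import *
import pickle
for n in("scene","side","wrist"):
    s=snapshot(n);pickle.dump(s,open(n+"0.pkl","wb"));save(s,n+"0");print(n,[k for k in s],np.array(s["mtx"]).round(1).tolist())
a=[cv2.imread(f"pics/{n}0.png") for n in("scene","side")]
E
```

```text
scene ['color', 'mtx', 'extrinsics'] [[452.2, 0.0, 285.4], [0.0, 452.2, 208.0], [0.0, 0.0, 1.0]]
side ['color', 'mtx', 'extrinsics'] [[411.1, 0.0, 280.6], [0.0, 411.1, 207.6], [0.0, 0.0, 1.0]]
wrist ['color', 'mtx', 'extrinsics'] [[325.2, 0.0, 282.8], [0.0, 325.2, 207.7], [0.0, 0.0, 1.0]]
```

View pics/scene0.png

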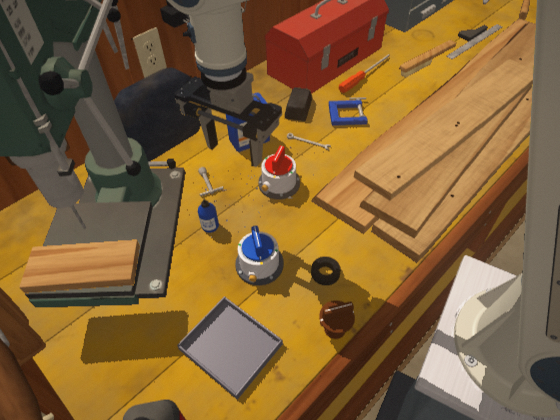

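View pics/wrist0.png

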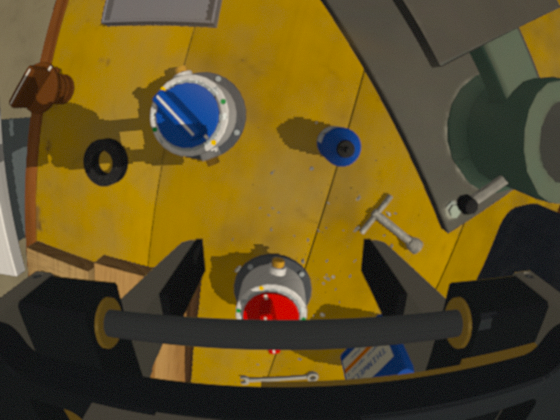

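Scene: the red strainer is at (280,172), the blue one at (258,250), the tray at (230,345) and a brown decoy at (338,318). Dye bottle (207,215), tape (325,270), spanner (308,142). In the wrist view red is at (270,310), blue at (188,115) and brown at (40,88). The red toolbox (325,40) is also red. I choose the red cap at scene (280,172).

```bash
python3 - <<'E'
from h import *
import pickle
S={n:pickle.load(open(n+"0.pkl","rb")) for n in("scene","side","wrist")}
s=S["scene"]
def proj(s,p):
    E=np.array(s["extrinsics"]);K=np.array(s["mtx"]);c=E[:3,:3]@p+E[:3,3];return K[0,2]+K[0,0]*c[0]/-c[2],K[1,2]-K[1,1]*c[1]/-c[2]
print("red~",onz(s,(278,178),.071).round(3),"blue~",onz(s,(258,248),.071).round(3))
T=[(227,299),(282,346),(236,394),(179,345)]
T=np.array([onz(s,p,.02) for p in T]);print("tray",T.round(3).tolist(),T.mean(0).round(3))
for n,p in dict(bottle=(207,228),tape=(325,270),brown=(338,330),spanner=(308,142)).items(): print(n,onz(s,p,0.01).round(3))
p=onz(s,(278,178),.071)
print("side px",proj(S["side"],p))
a=cv2.resize(s["color"][135:215,230:330],None,fx=4,fy=4,interpolation=2)
u,v=map(int,proj(S["side"],p)); 
b=cv2.resize(S["side"]["color"][max(v-50,0):v+50,max(u-50,0):u+50],(320,320),interpolation=2)
cv2.imwrite("pics/c1.png",np.hstack([a,b])[:,:,::-1])
print(get_obs())
E
```

```text
red~ [ 0.585 -0.101  0.071] blue~ [0.524 0.087 0.071]
tray [[0.534, 0.194, 0.02], [0.391, 0.225, 0.02], [0.418, 0.338, 0.02], [0.559, 0.316, 0.02]] [0.475 0.268 0.02 ]
bottle [0.679 0.063 0.01 ]
tape [0.396 0.033 0.01 ]
brown [0.315 0.141 0.01 ]
spanner [ 0.611 -0.302  0.01 ]
side px (np.float64(340.32261728956627), np.float64(225.92522278403888))
{'time': 0.15, 'qpos': array([-2.38925779e-03,  3.53464510e-01,  1.63393755e+00,  1.66127954e-05,
        1.15522033e+00, -2.42921836e-03]), 'joint_vel': array([-0.00105762, -0.00363311, -0.00171118,  0.00052519,  0.00073991,
        0.00101979]), 'joint_torque': array([-8.47799656e-04, -5.94210899e+01, -3.34467816e+01,  6.96930941e-02,
        2.04021111e-02, -8.35750166e-05]), 'position': array([6.24647770e-01, 1.27350979e-05, 2.32762501e-01]), 'tool_rot': array([-3.14157456e+00, -5.22222004e-05,  1.61744466e-03]), 'wrist_force': array([-0.527746  , -0.55923297, -0.67277568]), 'wrist_torque': array([0.02228964, 0.03197549, 0.01116184]), 'gripper_width': 0.9989148411182468}
```

View pics/c1.png

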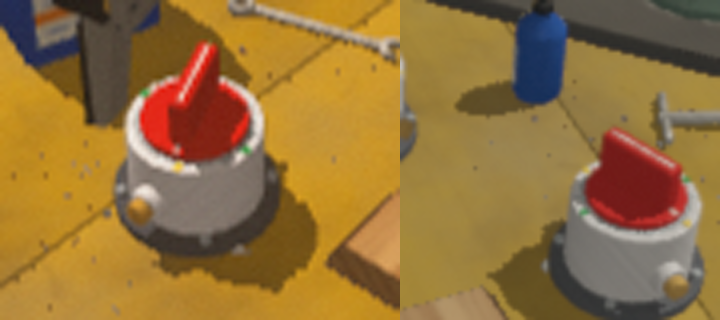

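View pics/side0.png

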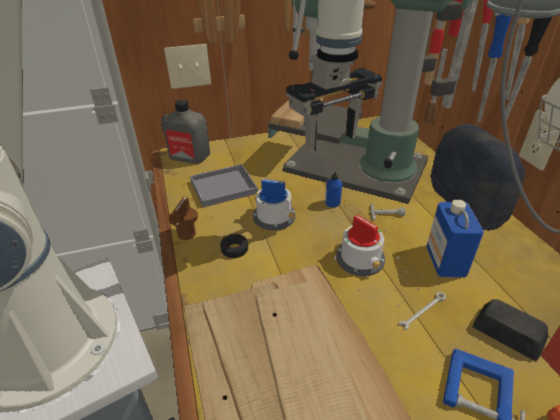

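The crop confirms the red cap and bar. Green dots are at scene px (266,158) and (292,172.5), and the bar's white line runs (283,147)-(275,161). I'll compute the poses and then approach for a closer look.

```bash
python3 - <<'E'
from h import *
import pickle
s=pickle.load(open("scene0.pkl","rb"));d=pickle.load(open("side0.pkl","rb"))
g=[onz(s,p,.065) for p in((266.2,158),(291.7,172.5))];b=[onz(s,p,.105) for p in((283.2,146.7),(275,160.7))]
u,v=340-50,225-50
def sp(x,y):return (u+(x-400)/3.2,v+y/3.2)
g2=[onz(d,sp(*p),.065) for p in((575,211),)];b2=[onz(d,sp(*p),.105) for p in((610,130),(680,165))]
for n,q in(("green",g),("bar",b),("bar side",b2)):
    q=np.array(q);e=q[1]-q[0];print(n,q.round(3).tolist(),q.mean(0).round(4),np.degrees(np.arctan2(e[1],e[0])).round(1),np.linalg.norm(e).round(3))
# tin top by 2 views
def tri(p,q):
    o1,d1=ray(s,p);o2,d2=ray(d,q);t=np.linalg.lstsq(np.c_[d1,-d2],o2-o1,rcond=None)[0];return ((o1+d1*t[0]+o2+d2*t[1])/2).round(3)
print("tin foot",[onz(d,p,0).round(3).tolist() for p in((432,255),(445,275),(475,268))])
# full-width masks for red cap
h=cv2.cvtColor(s["color"],cv2.COLOR_RGB2HSV)
E
```

```text
green [[0.646, -0.149, 0.065], [0.569, -0.136, 0.065]] [ 0.6078 -0.1426  0.065 ] 170.6 0.078
bar [[0.608, -0.166, 0.105], [0.602, -0.117, 0.105]] [ 0.605  -0.1414  0.105 ] 97.6 0.05
bar side [[0.605, -0.122, 0.105], [0.618, -0.172, 0.105]] [ 0.6114 -0.1473  0.105 ] -74.8 0.052
tin foot [[0.749, -0.223, 0.0], [0.725, -0.278, 0.0], [0.794, -0.298, 0.0]]
```

Emit:
step_arm(motion="-0.45 3.6 0 0 0 0;-0.45 3.6 0 0 0 0;-0.45 3.6 0 0 0 0;-0.45 3.5 0 0 0 0;0 0 0 0 0 -5.5;0 0 0 0 0 -5.5;0 0 0 0 0 0;0 0 0 0 0 0", gripper=9.19)

```text
time: 0.95
position: [0.6069, -0.1429, 0.2331]
tool_rot: [-3.127, -0.297, 0.0]
wrist_force: [-0.2, 0.3, -0.2]
gripper_width: 1.0
```

```bash
python3 - <<'E'
from h import *
import pickle
s=snapshot("wrist");pickle.dump(s,open("wrist1.pkl","wb"))
E=np.array(s["extrinsics"]);print("cam",(-E[:3,:3].T@E[:3,3]).round(3))
c=s["color"][60:360,100:460];cv2.imwrite("pics/w1.png",cv2.resize(c,(720,600),interpolation=cv2.INTER_CUBIC)[:,:,::-1])
o=get_obs();print(o["time"],o["position"],o["tool_rot"],o["wrist_force"])
E
```

```text
cam [ 0.592 -0.068  0.384]
1.0 [ 0.60697447 -0.14280108  0.23316511] [-3.12740073e+00 -2.97584592e-01  3.53890790e-04] [-0.85139227  0.48489442 -0.25182003]
```

View pics/w1.png

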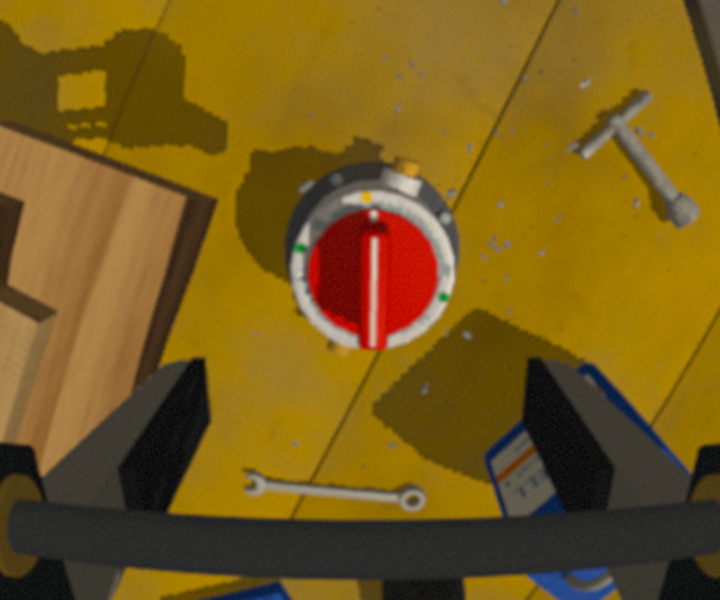

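Clear view: the bar's white line runs (375,235)-(373,347), with green dots at (300,248) and (443,297) in the crop. The bar is already nearly square to the jaws.

```bash
python3 - <<'E'
from h import *
import pickle
s=pickle.load(open("wrist1.pkl","rb"))
f=lambda x,y,z:onz(s,(100+x/2,60+y/2),z,True)
for n,q in(("green",[f(300,248,.065),f(443,297,.065)]),("bar",[f(375.5,236,.105),f(373.5,347,.105)]),("ringLR",[f(289,265,.065),f(457,265,.065)])):
    q=np.array(q);e=q[1]-q[0];print(n,q.round(4).tolist(),q.mean(0).round(4),np.degrees(np.arctan2(e[1],e[0])).round(1),np.linalg.norm(e).round(3))
print(np.degrees(R.from_rotvec(get_obs()["tool_rot"]).as_matrix()[:2,0]).round(3))
E
```

```text
green [[0.5718, -0.1382, 0.065], [0.6478, -0.1495, 0.065]] [ 0.6098 -0.1439  0.065 ] -8.5 0.077
bar [[0.6058, -0.118, 0.105], [0.6149, -0.1685, 0.105]] [ 0.6103 -0.1432  0.105 ] -79.9 0.051
ringLR [[0.5678, -0.1479, 0.065], [0.6512, -0.1317, 0.065]] [ 0.6095 -0.1398  0.065 ] 11.0 0.085
[56.268 10.806]
```

Emit:
step_arm(motion="0.28 0.13 3 0 0 0.8;0 0 4 0 0 0;0 0 4 0 0 0;0 0 2 0 0 0;0 0 1 0 0 0;0 0 0 0 0 0;0 0 0 0 0 0;0 0 0 0 0 0")

```text
time: 1.8
position: [0.6111, -0.1439, 0.0949]
tool_rot: [3.128, 0.279, 0.004]
wrist_force: [-0.3, -0.4, 0.6]
gripper_width: 0.998
```

Emit:
step_arm(motion="0 0 0 0 0 0;0 0 0 0 0 0;0 0 0 0 0 0;0 0 0 0 0 0;0 0 0 0 0 0;0 0 0 0 0 0;0 0 0 0 0 0;0 0 0 0 0 0;0 0 0 0 0 0;0 0 0 0 0 0;0 0 0 0 0 0;0 0 0 0 0 0", gripper=0, newtons=50)

```text
time: 3.0
position: [0.61, -0.1437, 0.0933]
tool_rot: [3.129, 0.279, 0.0]
wrist_force: [0.1, -0.5, -0.1]
gripper_width: 0.148
```

Emit:
step_arm(motion="0 0 0 0 0 -4;0 0 0 0 0 -4;0 0 0 0 0 -4;0 0 0 0 0 -4;0 0 0 0 0 -4;0 0 0 0 0 -4;0 0 0 0 0 0")

```text
time: 3.7
position: [0.6099, -0.1438, 0.0933]
tool_rot: [-3.002, -0.925, 0.0]
wrist_force: [-0.3, -0.7, 0.3]
gripper_width: 0.153
```

Emit:
step_arm(motion="0 0 0 0 0 -4;0 0 0 0 0 -4;0 0 0 0 0 -4;0 0 0 0 0 -4;0 0 0 0 0 -4;0 0 0 0 0 -4;0 0 0 0 0 -4;0 0 0 0 0 -4;0 0 0 0 0 -4;0 0 0 0 0 -4;0 0 0 0 0 -4;0 0 0 0 0 -3;0 0 0 0 0 0;0 0 0 0 0 0")

```text
time: 5.1
position: [0.61, -0.1438, 0.0933]
tool_rot: [-2.388, -2.041, 0.0]
wrist_force: [0.4, 0.2, -0.1]
gripper_width: 0.146
```

```bash
python3 - <<'E'
from h import *
o=get_obs();s=snapshot("scene");t=snapshot("side");w=snapshot("wrist")
x=R.from_rotvec(o["tool_rot"]).as_matrix()[:,0];print("tool x deg",np.degrees(np.arctan2(x[1],x[0])),o["wrist_torque"],o["wrist_force"],o["gripper_width"],o["position"])
z=lambda c:cv2.resize(c,(400,320),interpolation=2)
cv2.imwrite("pics/t1.png",np.hstack([z(s["color"][135:215,230:330]),z(t["color"][190:270,310:410])])[:,:,::-1])
E
```

```text
tool x deg 81.04133139555448 [ 0.05742107 -0.021687    0.03886962] [ 0.39601162  0.20409153 -0.13277558] 0.1463468750619171 [ 0.609961   -0.14376115  0.09326394]
```

View pics/t1.png

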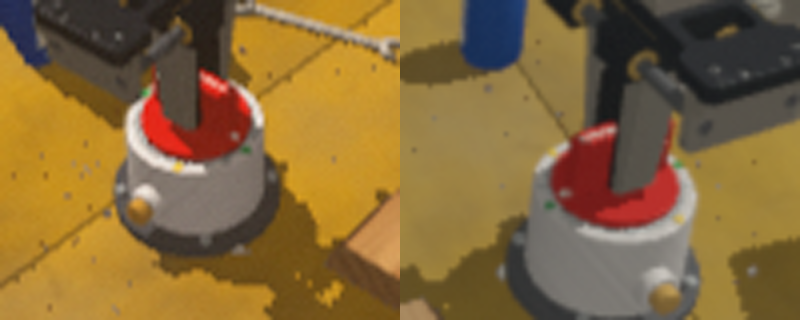

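The bar now points at the green dots and the marker on the cap (235,135) sits beside the green dot (247,150). Next a gentle lift.

Emit:
step_arm(motion="0 0 -0.2 0 0 0;0 0 -0.3 0 0 0;0 0 -0.3 0 0 0;0 0 -0.4 0 0 0;0 0 0 0 0 0")

```text
time: 5.75
position: [0.6104, -0.1439, 0.106]
tool_rot: [2.385, 2.044, 0.001]
wrist_force: [-0.2, -0.0, -1.2]
gripper_width: 0.152
```

Emit:
step_arm(motion="0 0 -0.7 0 0 0;0 0 -1 0 0 0;0 0 -1 0 0 0;0 0 -1 0 0 0;0 0 -1 0 0 0;0 0 -1.5 0 0 0;0 0 -2 0 0 0;0 0 -2 0 0 0;0 0 -2 0 0 0;0 0 -1.5 0 0 0;0 0 -0.7 0 0 0;0 0 0 0 0 0;0 0 0 0 0 0")

```text
time: 7.05
position: [0.6096, -0.1436, 0.2486]
tool_rot: [-2.385, -2.044, 0.001]
wrist_force: [0.0, 1.3, -2.3]
gripper_width: 0.151
```

```bash
python3 - <<'E'
from h import *
o=get_obs();s=snapshot("scene");t=snapshot("side");save(t,"s2")
print(o)
z=lambda c:cv2.resize(c,(400,300),interpolation=2)
cv2.imwrite("pics/t2.png",np.hstack([z(s["color"]),z(t["color"])])[:,:,::-1])
E
```

```text
{'time': 7.05, 'qpos': array([-2.33800831e-01,  3.41933185e-01,  1.61391186e+00,  1.35495653e-05,
        1.18671061e+00, -1.65104676e+00]), 'joint_vel': array([ 0.001179  ,  0.0110001 ,  0.00934885, -0.00010982, -0.00263753,
       -0.00029794]), 'joint_torque': array([ 2.14650630e-03, -6.15548944e+01, -3.56116247e+01, -1.96403952e-02,
        8.24455032e-02, -7.40823134e-05]), 'position': array([ 0.60960431, -0.14363467,  0.24863599]), 'tool_rot': array([-2.38468972e+00, -2.04399556e+00,  8.73019603e-04]), 'wrist_force': array([ 0.02262522,  1.30412768, -2.25171408]), 'wrist_torque': array([ 0.05325812, -0.01578687,  0.03831356]), 'gripper_width': 0.15093103671506972}
```

View pics/t2.png

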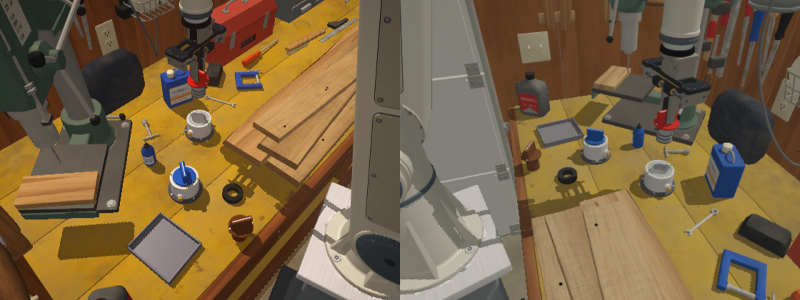

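Lifted out cleanly: the head is empty and the red strainer hangs in the jaws with its weight (2.3 N) on the wrist. Before crossing I check the tray in the side view and the tall things near it.

```bash
python3 - <<'E'
from h import *
import pickle
s=pickle.load(open("scene0.pkl","rb"));d=pickle.load(open("side0.pkl","rb"))
T=np.array([onz(d,p,.02) for p in((190,183),(245,167),(257,189),(199,203))]);print(T.round(3).tolist(),T.mean(0).round(3))
print("jug",[onz(d,p,0).round(3).tolist() for p in((166,155),(195,162),(208,148))], "jug top scene z.2",onz(s,(150,410),.2).round(3))
print("drill base",[onz(s,p,.03).round(3).tolist() for p in((163,297),(30,300),(184,170))],"wood z.08",[onz(s,p,.1).round(3).tolist() for p in((137,240),(137,290))])
o,dd=ray(d,(320,50))
print("side cam",ray(d,(280,200))[0].round(2),"scene cam",ray(s,(280,200))[0].round(2))
E
```

```text
[[0.403, 0.301, 0.02], [0.564, 0.291, 0.02], [0.539, 0.179, 0.02], [0.388, 0.205, 0.02]] [0.473 0.244 0.02 ]
jug [[0.408, 0.513, 0.0], [0.467, 0.426, 0.0], [0.534, 0.483, 0.0]] jug top scene z.2 [0.461 0.449 0.2  ]
drill base [[0.644, 0.256, 0.03], [0.87, 0.389, 0.03], [0.822, -0.045, 0.03]] wood z.08 [[0.732, 0.204, 0.1], [0.657, 0.29, 0.1]]
side cam [ 0.13 -0.6   0.63] scene cam [0.21 0.51 0.83]
```

Emit:
step_arm(motion="1.2 -0.6 0 0 0 0;2.4 -1.2 0 0 0 0;3 -1.6 0 0 0 0;3.2 -1.6 0 0 0 0;3.2 -1.6 0 0 0 0;3.2 -1.7 0 0 0 0;3.2 -1.7 0 0 0 0;3.2 -1.7 0 0 0 0;3.2 -1.7 0 0 0 0;3.2 -1.6 0 0 0 0;3.2 -1.6 0 0 0 0;3 -1.6 0 0 0 0;2 -1 0 0 0 0;1.1 -0.5 0 0 0 0;0 0 0 0 0 0;0 0 0 0 0 0;0 0 0 0 0 0")

```text
time: 8.85
position: [0.4741, 0.2639, 0.2491]
tool_rot: [2.386, 2.043, -0.001]
wrist_force: [-0.2, -1.1, -2.1]
gripper_width: 0.146
```

```bash
python3 - <<'E'
from h import *
import pickle
s=snapshot("wrist");pickle.dump(s,open("wrist3.pkl","wb"));save(s,"w3")
o=get_obs();print(o["time"],o["position"],o["tool_rot"],o["wrist_force"],o["gripper_width"],o["qpos"].round(2))
E
```

```text
8.9 [0.47419142 0.26388104 0.24918452] [ 2.38645109e+00  2.04290992e+00 -5.12001278e-04] [ 2.32015153e-01  1.09623615e-03 -1.71454081e+00] 0.15180321371930514 [ 0.51  0.21  1.79 -0.    1.14 -0.91]
```

View pics/w3.png

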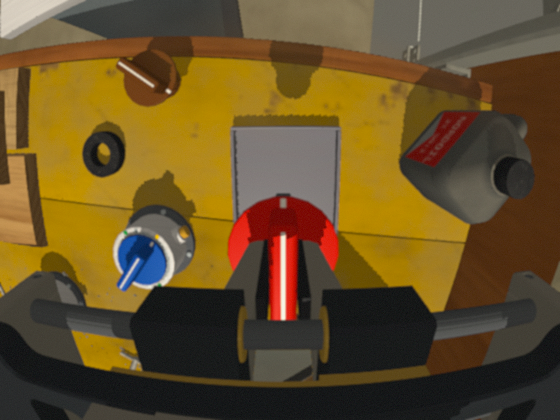

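The two near tray corners are at (233,127) and (340,127); the strainer is held upright with the tray below it.

```bash
python3 - <<'E'
from h import *
import pickle
s=pickle.load(open("wrist3.pkl","rb"))
a,b,c=[onz(s,p,.02,True) for p in((232.5,126.5),(340.5,126.5),(235,215))]
e=b-a;L=np.linalg.norm(e);e/=L;n=np.array([e[1],-e[0],0]);
if n@(c-a)<0:n=-n
ctr=(a+b)/2+n*(.075 if L<.14 else .065)
o=get_obs();M=R.from_rotvec(o["tool_rot"]).as_matrix()
print(a.round(3),b.round(3),L.round(3),"centre",ctr.round(4),"delta tool cm",(100*M.T@(ctr*[1,1,0]+[0,0,o["position"][2]]-o["position"])).round(2),"tilt",M[:,2].round(4))
E
```

```text
[0.397 0.216 0.02 ] [0.416 0.341 0.02 ] 0.126 centre [0.4809 0.267  0.02  ] delta tool cm [ 0.41  0.62 -0.  ] tilt [-1.e-04 -3.e-04 -1.e+00]
```

Emit:
step_arm(motion="0.2 0.3 1 0 0 0;0.2 0.3 2 0 0 0;0 0 2.5 0 0 0;0 0 2.5 0 0 0;0 0 2.5 0 0 0;0 0 2 0 0 0;0 0 1.5 0 0 0;0 0 1 0 0 0;0 0 0.6 0 0 0;0 0 0.3 0 0 0;0 0 0 0 0 0;0 0 0 0 0 0")

```text
time: 10.1
position: [0.4809, 0.2681, 0.0908]
tool_rot: [2.385, 2.044, 0.002]
wrist_force: [-0.0, -0.9, -1.3]
gripper_width: 0.147
```

Emit:
step_arm(motion="0 0 0.1 0 0 0;0 0 0.1 0 0 0;0 0 0.1 0 0 0;0 0 0 0 0 0;0 0 0 0 0 0")

```text
time: 10.6
position: [0.4804, 0.2679, 0.0873]
tool_rot: [-2.385, -2.044, 0.0]
wrist_force: [0.2, -0.3, -1.9]
gripper_width: 0.144
```

Emit:
step_arm(motion="0 0 0.1 0 0 0;0 0 0.1 0 0 0;0 0 0.1 0 0 0;0 0 0 0 0 0;0 0 0 0 0 0")

```text
time: 11.1
position: [0.4804, 0.2679, 0.0842]
tool_rot: [-2.385, -2.044, 0.0]
wrist_force: [-0.4, -0.2, -1.7]
gripper_width: 0.153
```

Emit:
step_arm(motion="0 0 0.05 0 0 0;0 0 0.05 0 0 0;0 0 0 0 0 0;0 0 0 0 0 0")

```text
time: 11.5
position: [0.4805, 0.2679, 0.0833]
tool_rot: [2.385, 2.044, -0.0]
wrist_force: [-0.4, -0.1, -1.2]
gripper_width: 0.144
```

Emit:
step_arm(motion="0 0 0.05 0 0 0;0 0 0 0 0 0;0 0 0 0 0 0")

```text
time: 11.8
position: [0.4804, 0.2679, 0.0828]
tool_rot: [2.385, 2.044, -0.0]
wrist_force: [-0.7, 0.5, -1.2]
gripper_width: 0.15
```

Emit:
step_arm(motion="0 0 0.05 0 0 0;0 0 0 0 0 0;0 0 0 0 0 0")

```text
time: 12.1
position: [0.4804, 0.2679, 0.0823]
tool_rot: [-2.385, -2.044, 0.0]
wrist_force: [-0.5, 0.8, -2.8]
gripper_width: 0.147
```

Emit:
step_arm(motion="0 0 0.05 0 0 0;0 0 0 0 0 0;0 0 0 0 0 0")

```text
time: 12.4
position: [0.4805, 0.2679, 0.0823]
tool_rot: [2.385, 2.044, 0.0]
wrist_force: [-1.8, -0.1, 5.7]
gripper_width: 0.151
```

```bash
python3 - <<'E'
from h import *
f=[]
for i in range(6):
    t=snapshot("side");f.append(get_obs()["wrist_force"])
print(np.mean(f,0),np.std(f,0),get_obs()["position"])
E
```

```text
[-1.71430369 -1.40711858  5.31810416] [0.10173766 0.40942675 0.34583273] [0.48049791 0.26792869 0.08222414]
```

Foot touches the floor (about 5 N up). Releasing.

Emit:
step_arm(motion="0 0 0 0 0 0;0 0 0 0 0 0;0 0 0 0 0 0;0 0 0 0 0 0;0 0 0 0 0 0;0 0 0 0 0 0;0 0 0 0 0 0", gripper=6)

```text
time: 13.4
position: [0.4804, 0.2679, 0.0818]
tool_rot: [-2.385, -2.045, 0.0]
wrist_force: [0.7, 0.1, 0.9]
gripper_width: 0.655
```

Emit:
step_arm(motion="0 0 -0.5 0 0 0;0 0 -1 0 0 0;0 0 -2 0 0 0;0 0 -3 0 0 0;0 0 -3 0 0 0;0 0 -3 0 0 0;0 0 -2 0 0 0;0 0 -1 0 0 0;0 0 0 0 0 0;0 0 0 0 0 0")

```text
time: 14.4
position: [0.4801, 0.2677, 0.2362]
tool_rot: [-2.385, -2.044, 0.001]
wrist_force: [0.3, 0.1, 0.7]
gripper_width: 0.653
```

```bash
python3 - <<'E'
from h import *
o=get_obs();s=snapshot("scene");t=snapshot("side");save(s,"e1")
print(o["time"],o["position"],o["wrist_force"],o["gripper_width"])
cv2.imwrite("pics/e2.png",np.hstack([cv2.resize(s["color"],(400,300)),cv2.resize(t["color"][120:290,140:400],(400,300),interpolation=2)])[:,:,::-1])
E
```

```text
14.4 [0.48006132 0.2676909  0.23621832] [0.27810702 0.11721667 0.74550941] 0.6525768331519937
```

View pics/e2.png

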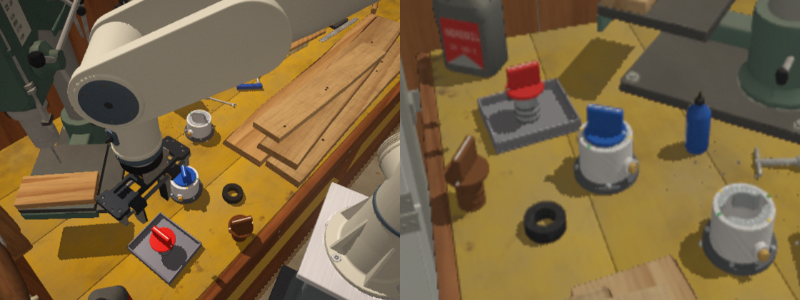

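The red strainer stands upright in the tray (side crop (525,95)). Blue is still locked, the bystanders are unmoved and the gripper is clear.

```bash
python3 -c "
from cell import *
print(finish_job())"
```

```text
the job is handed in; nothing more can be done
None
```

The red-capped strainer is out of its filter head and standing upright in the grey drip tray. I handed the job in about 14.4 s into the run.

- **Unlocking and lifting:** I gripped the bar, turned it 71° anticlockwise to the green marks and lifted it straight out. Readings were light, with only a few newtons at the wrist.
- **Placing:** The foot touched the tray floor at about 5 N, then I released it and retreated upwards.
- **Final pictures:** The strainer is upright in the tray and the gripper is clear of it. The red head is empty and the blue strainer is still in place. The bottle and tape look unmoved in the final pictures. The spanner was checked only in the small scene view, where it also looks unmoved. I compared all of these by eye only, without measuring them again.
- **Disagreements:** My first tray-centre estimates from the scene and side cameras differed by 24 mm. I settled this with a closer wrist-camera measurement, which agreed with the scene camera to 6 mm. My first rough single-pixel estimate of the red strainer was off by about 5 cm, and I replaced it with the green-dot and bar measurements.

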